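# Tare the dial scale for a tart tin

## Task

Tare the kitchen dial scale for the large tart tin: set the tin gently, upright, in the middle of the scale's pan, and turn the dial's bezel so that its zero mark stands exactly at the tip of the needle while the tin weighs on the pan. Leave the tin on the pan, and leave the other things on the table where they are.

Things in the scene. Friction and masses are not known exactly. Their poses are not given: they have to be found in the camera images.
- tin: The large tart tin: plain round steel cup with flared wall, open upward, 64 mm across the rim, 47 mm across the foot, 30 mm high, wall 2.5 mm, 75 to 150 g; origin at the centre of its underside, z up. It starts on the table to the left of the scale; the only single tin of this size.
- pan_top (a point): Centre of the upper face of the scale's round flat pan (steel, 124 mm diameter, 4 mm thick, no rim), 64 mm above the table when empty. The pan is carried by a spring (about 300 N/m): it sinks 2.5 to 5 mm under the tin and stops at 12 mm.
- scale: Low white scale, fixed to the table: housing 150 mm (its x) by 320 mm (its y), top face 45 mm above the table; origin at the centre of its underside. Dial facing up, centred at its y = -80 mm; pan centred at its y = +85 mm.
- dial_centre (a point): Axis of the dial, at the height of the top of the bezel ring (62 mm above the table).
- bezel (a joint): Angle of the turning bezel about the vertical dial axis, counter-clockwise from above positive: 0 when its zero mark and lug point along the scale's +x axis (away from the robot at yaw 0). Bezel = aluminium ring, outer diameter 120 mm, inner 93 mm, with the white dial plate, graduations and a flat clear window that turn with it. Turns freely both ways for more than a full turn, stiff enough to stay where it is left (0.07 N m, about 1.5 N at the lug).
- lug (a point): Top centre of the upright lug on the bezel ring, at the same angle as the zero mark: a block 14 mm (radial) by 10 mm (along the ring) that stands 22 mm above the ring, 53 mm from the dial axis, top 84 mm above the table. Push it from the side or pinch it to turn the bezel.
- zero_mark (a point): The zero mark: bold black wedge on the dial plate, the only wedge among plain lines, its narrow end inward, in line with the lug; this point is 40 mm from the dial axis.
- needle (a joint): Angle of the black needle under the window (its long end, 40 mm; the blunt tail is 14 mm), about the same axis, zero and sign as the bezel: 0 with the pan empty, turned clockwise (negative) by the weight on the pan, 0.6 to 1.3 rad for this tin. The scale is tared when bezel and needle agree, to whole turns.
- needle_tip (a point): Tip of the needle, 40 mm from the dial axis.
- small_a: Small steel tart tin, 46 mm across the mouth, 19 mm high, standing before the scale; leave alone.
- small_b: Small steel tart tin like the other, beyond the scale; leave alone.
- pile: Nested pile of three small tins, 47 mm across, 39 mm high, on the table near the large tin; leave alone.
- brush: Pastry brush, 190 mm long, lying to the right of the scale; leave alone.
- spatula: Spatula, 250 mm long, lying farther to the right; leave alone.
- jar: Jar with steel cap, 72 mm diameter, 110 mm high; leave alone.
- bowl: Steel bowl, 150 mm diameter, 60 mm high; leave alone.
There are look-alikes about, which are no part of the job. Leave any blue or pink look-alike of the tin alone.

How it is judged:
By the outcome, as a careful person would: the job done as asked, in the order asked, and still so for the second after the job is handed in, with the robot touching nothing.
It also fails if it takes over 67 s, if anything falls off the work surface, if the arm or the gripper's body presses on something with over 40 N, if the wrist force passes 120 N, or if a joint passes its speed limit or range.

## Robot

A 7-joint arm with a two-finger parallel gripper is mounted at the origin on the work surface. World frame = base frame: x ahead of the robot, y to its left, z up, the work surface at z = 0. Lengths are in m, angles in rad, forces in N, time in s.
With the tool pointing down it reaches from about 0.4 to 0.875 m from the base axis. Payload 19.3 kg.
Tool frame: the origin (TCP) lies at the very end of the fingers, on their centre line; the grasp point (between the pads) lies bot.grasp_offset behind it (bot.grasp_offset is the distance from the TCP to the grasp point, in m); z points along the fingers, y is the direction in which the jaws open and shut (so a half turn about z gives the same grasp; the last joint's range is limited). The gripper opens to 85 mm and grips with 20 to 120 N. Pads are 22 mm wide; open, the fingers measure 114 mm over their backs; the gripper's body (76 mm by 85 mm) begins 54 mm behind the grasp point. The pads swing forward as they close: fully open they stand 13 mm farther back than shut.
Start: joints at [-1.261, 0.521, -0.036, 1.599, 0.021, 1.021, -0.113], TCP at [0.232, 0.58, 0.231] pointing down, gripper open.
Joint ranges: [-2.91, 2.91], [-0.3, 2.13], [-1.5, 1.42], [0.17, 2.43], [-1.26, 4.41], [0.16, 1.93], [-2.52, 2.52]. Speed limits (rad/s): [1.89, 1.89, 2.39, 2.39, 3.01, 3.01, 3.01].

## Interface

Orientations are given as [roll, pitch, yaw] about the fixed x, y, z axes, in that order (R = Rz(yaw) Ry(pitch) Rx(roll)).
In Python, from workcell import bot gives the robot as it stands. The module is installed in compiled form; this text tells all that it offers.
- The arm moves only by the shell command python3 -m handwheel 'ROWS' [OPENING] [FORCE]. ROWS is JSON, a list of rows, each a list of 6 numbers: the shift along the tool's x, y, z as a fraction of full scale, then the turn, a rotation vector about the tool's x, y, z as a fraction of full scale. In form: [[x, y, z, rx, ry, rz], ...]. A call has 1 to 8 rows; each row shifts and turns the commanded pose from where the row before left it, along the tool's axes as they then stand; what a row does not reach is not made up. Full scale, the value 1, is 0.025 m for a shift and 360 degrees for a turn. A row lasts 1/8 s, in which the tool goes at most 62.5 mm and 10.7 degrees, less where a joint would pass 70% of its speed; a pose out of reach is approached as far as the arm can. A call with a number of a shift or a turn outside -1 to 1 is refused whole. A call with a gripper value outside its range is refused whole. OPENING is the closure, from -1 (fully open) to 1 (shut), set as the call begins (- or left out, the last holds). The fingers move at their own pace and stop on an object; FORCE is the grip in N (left out, the last holds). Time passes only in rows, so rows that do not move let the fingers close. It gives the time, the measured TCP pose, the force and the opening at its end, in the units of the state.
- bot.observe(): the state, without advancing time (a new reading comes with each control period).
- bot.grab_frame(name): name is "scene" or "top" or "wrist"; returns a dict with "pixels" (400x640x3 uint8, blue, green, red), "vertical_fov" (degrees; the focal length in pixels is half the picture's height over the tangent of half this angle, whatever the lens; pixels are square), "cx", "cy" (the principal point, pixels), "R" (3x3) and "t" (3): a world point X has camera coordinates R X + t. Camera axes: x right, y down, z forward; pixel columns grow to the right and rows downward; lengths in m; the calibration is good to about 2 mm. A picture is of the moment at which its call begins. There is no depth.
- bot.job_done(): hands the job in, once; it reports no verdict.
Trained networks look in a picture, given as the dict that the camera call returned (one of the last four; its "shot" number tells which), for a name from the list of things; names that differ only in an ending like _2 or _b are one class to them, and where a whole thing is asked for, a point or a joint stands for the part that bears it (a point fixed in the world has none). Each returns a list of dicts, best first, with "score" (0 to 1); they miss things now and then, are a little off and sometimes report something else, mostly with a low value. They report only what shows in the picture. A call takes as long as a camera call. They do not tell look-alikes from the thing itself.
- bot.trace(picture, thing): "region" (400x640 bool, what is visible of it) and "point" ([column, row] in pixels, amid what is visible of it).
The state is a dict: "clock": time; "qpos": joint angles; "qd": joint speeds; "joint_efforts": joint torques, N m; "position": TCP position; "tool_rot": TCP orientation; "force": force on the tool from outside, world axes, zero at the start; "moment": the same for the moment, N m; "grip_width": finger opening in m.
Only numpy, scipy, OpenCV 4.12 (cv2) and the standard library are available. Lean on these libraries where they do the work, as an engineer would, in place of code of your own. Each camera call takes 0.05 s, during which the arm holds its last target.

## Working session

There is one attempt and no reset: what is moved stays moved. The work goes in short steps, Python scripts to look and compute and a shell command to move; the robot and the scene stay as the last step left them, time stands still between calls to the robot, and variables do not carry over. Pictures are saved under pics/ and viewed, and the job is handed in when it is done.

```bash
mkdir -p pics; cat > h.py <<'E'
import numpy as np, cv2
from workcell import bot
def f(p): return 200/np.tan(np.radians(p["vertical_fov"])/2)
def ray(p,uv):
    F=f(p); R=np.array(p["R"]);t=np.array(p["t"])
    d=R.T@np.array([(uv[0]-p["cx"])/F,(uv[1]-p["cy"])/F,1.]); c=-R.T@t
    return c,d
def atz(p,uv,z):
    c,d=ray(p,uv); return c+d*(z-c[2])/d[2]
def proj(p,X):
    c=np.array(p["R"])@np.array(X)+np.array(p["t"]); return np.array([p["cx"],p["cy"]])+f(p)*c[:2]/c[2]
E
python3 - <<'E'
from h import *
print(bot.grasp_offset, bot.observe())
for n in ("scene","top","wrist"):
    p=bot.grab_frame(n); cv2.imwrite(f"pics/{n}0.png",p["pixels"]); print(n,p["vertical_fov"],p["cx"],p["cy"],np.round(-np.array(p["R"]).T@p["t"],3), np.round(p["R"],2).tolist())
E
```

```text
0.0187 {'clock': 0.0, 'qpos': array([-1.26116952,  0.52200905, -0.03633841,  1.59998717,  0.02119038,
        1.02114044, -0.11279047]), 'qd': array([ 0.00041643,  0.00017866,  0.00159941,  0.00128981,  0.00035987,
       -0.00180311, -0.00142651]), 'joint_efforts': array([ 1.42465691e-03, -9.27094245e+01,  1.98051922e+00, -3.69940317e+01,
        1.79453212e-02,  8.06627126e-03, -8.53729375e-06]), 'position': array([0.23162436, 0.58012664, 0.23073617]), 'tool_rot': array([-3.14043541e+00,  7.04704565e-05,  2.76176959e+00]), 'force': array([ 0.02466109,  0.11087364, -0.34192759]), 'moment': array([ 0.00911573,  0.00339321, -0.06750444]), 'grip_width': 0.08539574193397728}
scene 56.83388480075367 326.15701270211014 198.59277446382646 [ 1.191 -0.328  0.998] [[0.41, 0.91, 0.01], [0.73, -0.32, -0.6], [-0.55, 0.25, -0.8]]
top 57.09107600290937 321.087014144404 201.85612679411963 [ 0.371 -0.03   1.129] [[0.03, -1.0, -0.02], [-0.98, -0.03, -0.19], [0.19, 0.02, -0.98]]
wrist 65.5984701879517 323.7480261673718 200.4638011277658 [0.169 0.606 0.374] [[0.37, 0.93, -0.0], [0.9, -0.36, 0.26], [0.25, -0.1, -0.96]]
```

View pics/scene0.png

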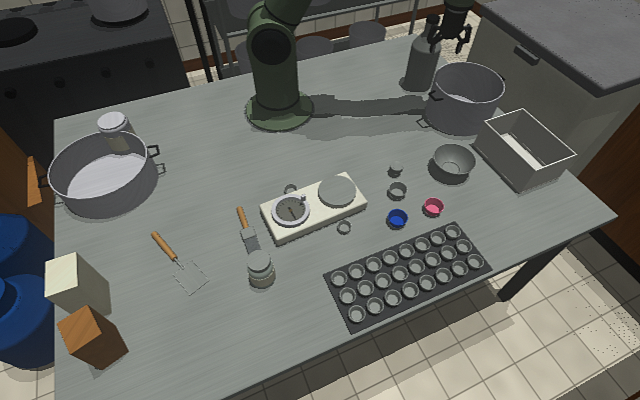

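View pics/top0.png

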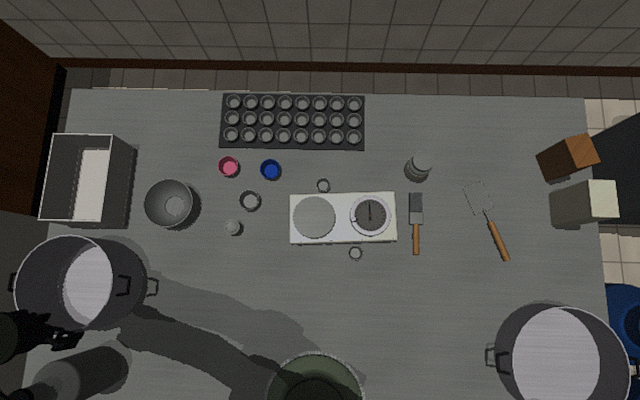

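View pics/wrist0.png

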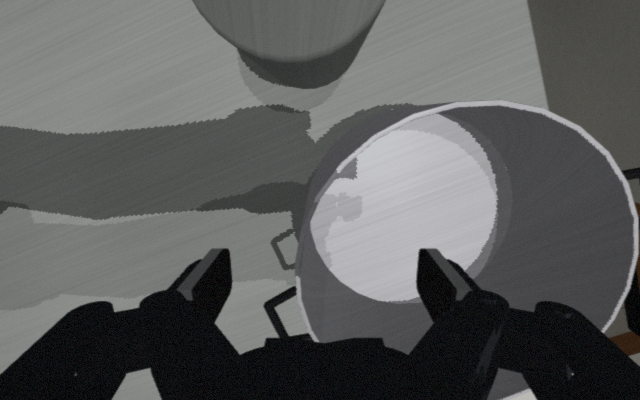

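```bash
python3 - <<'E'
from h import *
p=bot.grab_frame("top"); im=p["pixels"]
s=bot.grab_frame("scene")
a=cv2.resize(im[140:265,200:420],None,fx=3.6,fy=3.6,interpolation=cv2.INTER_CUBIC); cv2.imwrite("pics/topcrop.png",a)
b=cv2.resize(s["pixels"][150:250,240:460],None,fx=3.6,fy=3.6,interpolation=cv2.INTER_CUBIC); cv2.imwrite("pics/scenecrop.png",b)
for q,n in ((p,"top"),(s,"scene")):
  for th,z in (("tin",.03),("pan_top",.064),("lug",.084),("needle_tip",.055),("zero_mark",.055),("dial_centre",.062),("bezel",.062),("scale",.045),("pile",.039)):
    for r in bot.trace(q,th)[:4]:
      m,_=cv2.minEnclosingCircle(np.argwhere(r["region"])[:,::-1].astype(np.float32)) if r["region"].any() else ((0,0),0)
      print(n,th,round(r["score"],2),np.round(r["point"],1),r["region"].sum(),"pt",np.round(atz(q,r["point"],z),3)[:2],"circ",np.round(atz(q,m,z),3)[:2])
E
```

```text
top tin 0.76 [228.2 166.8] 263 pt [0.683 0.288] circ [0.69  0.291]
top tin 0.68 [268.4 166.9] 299 pt [0.686 0.163] circ [0.681 0.158]
top pan_top 0.74 [246.9 199.6] 268 pt [0.574 0.215] circ [0.574 0.209]
top pan_top 0.72 [312.4 217.3] 1404 pt [0.526 0.019] circ [0.528 0.014]
top pan_top 0.7 [231.4 228.2] 217 pt [0.488 0.255] circ [0.494 0.252]
top pan_top 0.57 [375.4 216.9] 1360 pt [ 0.532 -0.165] circ [ 0.538 -0.15 ]
top lug 0.78 [374.  218.5] 1307 pt [ 0.525 -0.158] circ [ 0.531 -0.147]
top zero_mark 0.85 [368.5 212.2] 1319 pt [ 0.547 -0.146] circ [ 0.539 -0.151]
top dial_centre 0.77 [340.8 218.5] 5409 pt [ 0.525 -0.064] circ [ 0.527 -0.07 ]
top dial_centre 0.18 [322.8 185. ] 136 pt [ 0.625 -0.009] circ [ 0.629 -0.01 ]
top bezel 0.6 [365.9 214.8] 1302 pt [ 0.538 -0.137] circ [ 0.537 -0.149]
top bezel 0.37 [359.3 252.8] 188 pt [ 0.427 -0.119] circ [ 0.429 -0.108]
top scale 0.63 [345.6 218. ] 5470 pt [ 0.53  -0.079] circ [ 0.531 -0.07 ]
top pile 0.58 [366.7 214.6] 1258 pt [ 0.542 -0.142] circ [ 0.542 -0.152]
top pile 0.47 [230.9 228.7] 198 pt [0.489 0.263] circ [0.496 0.258]
scene t
[... 182 characters left out ...]
rc [0.692 0.289]
scene pan_top 0.65 [336.7 190.2] 905 pt [0.531 0.014] circ [0.53  0.018]
scene lug 0.58 [287.2 206.8] 1020 pt [ 0.544 -0.159] circ [ 0.553 -0.15 ]
scene needle_tip 0.34 [188.6 272.8] 928 pt [ 0.626 -0.481] circ [ 0.571 -0.502]
scene zero_mark 0.71 [289.4 207.8] 1007 pt [ 0.53  -0.148] circ [ 0.535 -0.146]
scene zero_mark 0.17 [395.5 188.8] 235 pt [0.597 0.197] circ [0.599 0.205]
scene dial_centre 0.9 [310.9 206.2] 4281 pt [ 0.556 -0.086] circ [ 0.556 -0.077]
scene bezel 0.71 [288.7 213.3] 959 pt [ 0.553 -0.159] circ [ 0.543 -0.149]
scene scale 0.58 [313.7 207.5] 4179 pt [ 0.552 -0.075] circ [ 0.542 -0.073]
scene pile 0.67 [394.1 166.7] 167 pt [0.499 0.252] circ [0.506 0.254]
```

```bash
ls -la pics
```

```text
total 1920
drwxr-xr-x 2 agent agent   4096 Dec  5 22:58 .
drwxr-xr-x 3 agent agent   4096 Dec  5 22:58 ..
-rw-r--r-- 1 agent agent 382266 Dec  5 22:58 scene0.png
-rw-r--r-- 1 agent agent 299837 Dec  5 22:58 scenecrop.png
-rw-r--r-- 1 agent agent 458569 Dec  5 22:58 top0.png
-rw-r--r-- 1 agent agent 416389 Dec  5 22:58 topcrop.png
-rw-r--r-- 1 agent agent 389957 Dec  5 22:58 wrist0.png
```

View pics/topcrop.png

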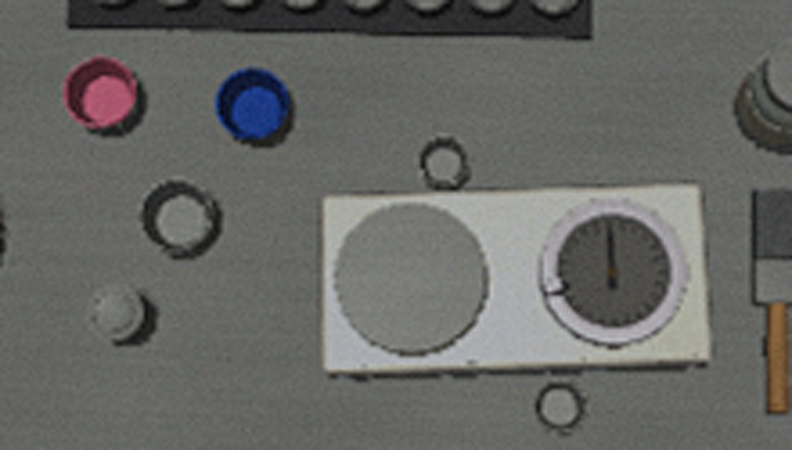

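View pics/scenecrop.png

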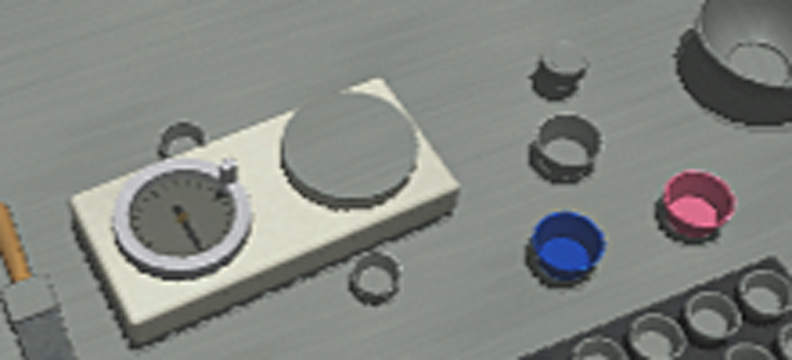

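Candidates in the top picture: steel cup at (250,201), pink (229,167), blue (271,169), and the inverted pile at (233,227). The crop shows the plain steel open single cup of large size at (250,201), left of the scale, so that's the tin. The small ones at (323,185) and (356,253) are clearly smaller. The lug is on the dial's +y side, and the needle points away from the robot.

```bash
python3 -m handwheel '[[-1,-0.46,0,0,0,0],[-1,-0.46,0,0,0,0],[-1,-0.46,0,0,0,0],[-1,-0.46,0,0,0,0],[-1,-0.46,0,0,0,0],[-1,-0.46,0,0,0,0],[-1,-0.46,0,0,0,0],[-1,-0.46,0,0,0,0]]' -1 30
python3 -m handwheel '[[-1,-0.46,0,0,0,0],[-1,-0.46,0,0,0,0],[-1,-0.46,0,0,0,0],[-1,-0.46,0,0,0,0],[-1,-0.46,0,0,0,0],[-1,-0.46,0,0,0,0],[-1,-0.46,0,0,0,0],[0,0,0,0,0,0]]'
python3 - <<'E'
from h import *
print(bot.observe())
p=bot.grab_frame("wrist"); cv2.imwrite("pics/w1.png",p["pixels"])
for z in (0.03,):
  for r in bot.trace(p,"tin")[:4]:
    m,rad=cv2.minEnclosingCircle(np.argwhere(r["region"])[:,::-1].astype(np.float32))
    print(round(r["score"],2),np.round(r["point"],1),r["region"].sum(),"circ",np.round(m,1),rad,np.round(atz(p,m,z),4)[:2])
E
```

```text
clock: 2.15
position: [0.384, 0.4202, 0.2314]
tool_rot: [3.141, 0.0, 2.762]
force: [-0.5, -0.2, 0.2]
grip_width: 0.0855
clock: 3.15
position: [0.5173, 0.2794, 0.2313]
tool_rot: [-3.141, 0.001, 2.759]
force: [0.2, 0.5, 0.1]
grip_width: 0.0858
{'clock': 3.15, 'qpos': array([-0.62634494,  0.4625964 ,  0.04208429,  1.70395274, -0.0216978 ,
        0.97545439,  0.61139861]), 'qd': array([-0.03521422, -0.00505139, -0.03102273,  0.011138  , -0.00727895,
       -0.00101183, -0.02728973]), 'joint_efforts': array([ 2.49787554e+00, -8.50814009e+01,  4.69824001e+00, -3.64978909e+01,
        1.74642289e-01,  3.89410194e-02,  7.70205874e-01]), 'position': array([0.51733518, 0.27935794, 0.23127641]), 'tool_rot': array([-3.14117757e+00,  7.00114965e-04,  2.75870619e+00]), 'force': array([0.17677184, 0.49786125, 0.12792653]), 'moment': array([-0.04162629,  0.07763554,  0.0243067 ]), 'grip_width': 0.0858054437717948}
0.89 [293.6 240.6] 2049 circ [296.9 243.5] 26.26639747619629 [0.5804 0.2194]
0.83 [283.4 318.9] 1577 circ [284.5 322.5] 25.359987258911133 [0.6757 0.1612]
0.71 [381.9 297.4] 1919 circ [383.2 294. ] 25.76951026916504 [0.6837 0.2931]
```

View pics/w1.png

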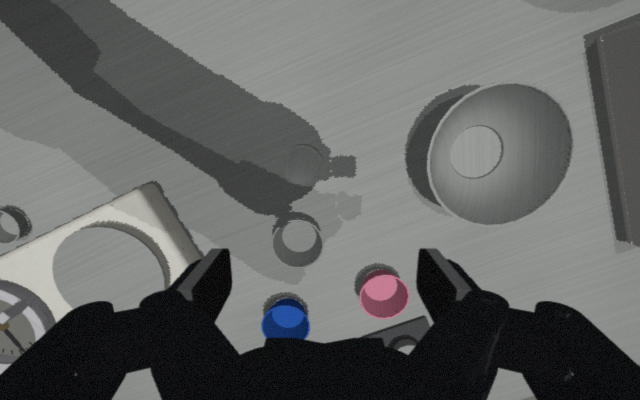

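```bash
cat >> h.py <<'E'
def tool(dx,dy,dz=0):
    s=bot.observe(); from scipy.spatial.transform import Rotation as Ro
    return np.round(Ro.from_euler('xyz',s["tool_rot"]).as_matrix().T@np.array([dx,dy,dz])/.025,2)
def blob(p,thing,z,k=4):
    for r in bot.trace(p,thing)[:k]:
        c,_=cv2.findContours(r["region"].astype(np.uint8),cv2.RETR_EXTERNAL,cv2.CHAIN_APPROX_NONE); c=max(c,key=cv2.contourArea)
        W=np.array([atz(p,q[0],z)[:2] for q in c])
        A=np.c_[2*W,np.ones(len(W))]; s=np.linalg.lstsq(A,(W**2).sum(1),rcond=None)[0]
        print(thing,round(r["score"],2),np.round(r["point"],1),"fit c",np.round(s[:2],4),"r",round(float(np.sqrt(s[2]+s[:2]@s[:2])),4))
E
python3 -m handwheel '[[-0.81,-0.32,1,0,0,0],[-0.81,-0.32,1,0,0,0],[-0.81,-0.32,1,0,0,0],[-0.81,-0.32,1,0,0,0],[0,0,0,0,0,0]]'
python3 - <<'E'
from h import *
s=bot.observe();print(s["position"],s["tool_rot"])
p=bot.grab_frame("wrist"); cv2.imwrite("pics/w2.png",p["pixels"])
blob(p,"tin",.03)
E
```

```text
clock: 3.88
position: [0.5789, 0.2207, 0.1296]
tool_rot: [-3.139, -0.002, 2.761]
force: [-0.3, 0.0, -0.5]
grip_width: 0.0856
[0.5788533  0.2206847  0.12956686] [-3.13931678e+00 -1.79266883e-03  2.76090276e+00]
tin 0.97 [320.8 200.4] fit c [0.5813 0.2194] r 0.0315
tin 0.71 [461.3 262.6] fit c [0.6788 0.3039] r 0.0196
tin 0.69 [304.6 313.9] fit c [0.6734 0.1638] r 0.0297
```

View pics/w2.png

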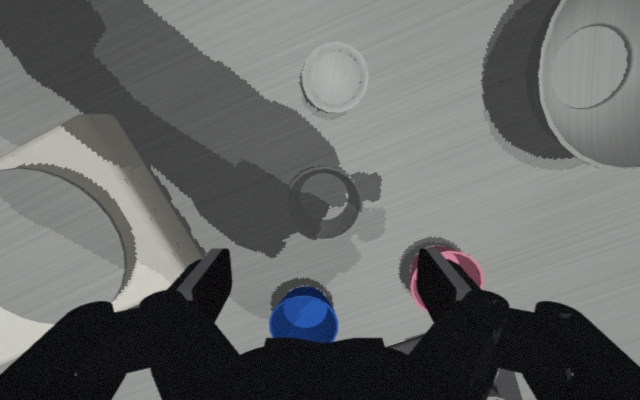

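Wrist picture: the tin at (322,202) sits between the finger pads. Its fitted radius is 31.5 mm against 32 known. The pile at (335,77) is clear of the fingers.

```bash
python3 -m handwheel '[[-0.1,0,0.9,0,0,0],[0,0,0.9,0,0,0],[0,0,0.9,0,0,0],[0,0,0.9,0,0,0],[0,0,0.8,0,0,0],[0,0,0.5,0,0,0],[0,0,0,0,0,0]]'
python3 -m handwheel '[[0,0,0,0,0,0],[0,0,0,0,0,0],[0,0,0,0,0,0],[0,0,0,0,0,0],[0,0,0,0,0,0],[0,0,0,0,0,0],[0,0,0,0,0,0],[0,0,0,0,0,0]]' 1 30
python3 - <<'E'
from h import *
s=bot.observe();print(s["position"],s["tool_rot"],s["force"],s["grip_width"])
p=bot.grab_frame("wrist"); cv2.imwrite("pics/w3.png",p["pixels"])
blob(p,"tin",.03,1)
E
```

```text
clock: 4.85
position: [0.5814, 0.2207, 0.0083]
tool_rot: [-3.141, -0.001, 2.762]
force: [1.1, -0.0, -0.1]
grip_width: 0.0856
clock: 5.85
position: [0.5822, 0.2207, 0.0101]
tool_rot: [3.141, 0.001, 2.761]
force: [-4.2, -1.2, 11.7]
grip_width: 0.0605
[0.58218263 0.22071028 0.01013416] [3.14061024e+00 8.06921821e-04 2.76149841e+00] [-4.22323927 -1.19953167 11.74921651] 0.06050691210839221
tin 0.9 [477.  382.1] fit c [0.6639 0.2726] r 0.0122
```

View pics/w3.png

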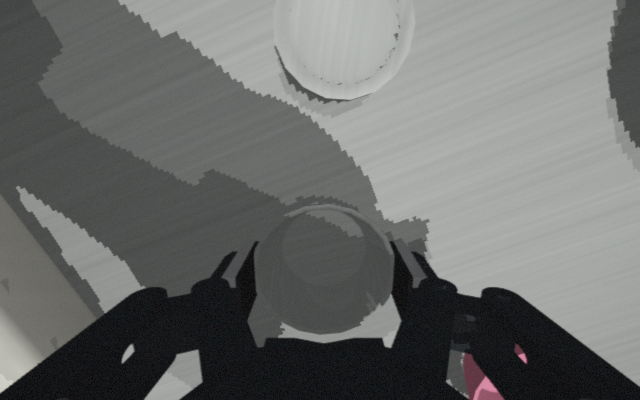

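```bash
python3 -m handwheel '[[0,0,-0.3,0,0,0],[0,0,-0.7,0,0,0],[0,0,-1,0,0,0],[0,0,-1,0,0,0],[0,0,-1,0,0,0],[0,0,-0.5,0,0,0],[0,0,0,0,0,0]]'
python3 -m handwheel '[[-0.13,-0.8,0,0,0,0],[-0.13,-1,0,0,0,0],[-0.13,-1,0,0,0,0],[-0.13,-1,0,0,0,0],[-0.13,-1,0,0,0,0],[-0.13,-0.8,0,0,0,0],[-0.08,-0.4,0,0,0,0],[0,0,0,0,0,0]]'
python3 - <<'E'
from h import *
s=bot.observe();print(s["position"],s["tool_rot"],s["force"],s["grip_width"])
p=bot.grab_frame("wrist"); cv2.imwrite("pics/w4.png",p["pixels"])
blob(p,"pan_top",.064,2);blob(p,"bezel",.062,2);blob(p,"tin",.03+s["position"][2]-.01,1)
E
```

```text
clock: 6.82
position: [0.5821, 0.2207, 0.1223]
tool_rot: [3.14, 0.001, 2.762]
force: [-0.0, 0.3, -1.5]
grip_width: 0.0607
clock: 7.82
position: [0.5462, 0.0728, 0.1214]
tool_rot: [3.141, 0.0, 2.761]
force: [-0.9, 0.1, -0.6]
grip_width: 0.0605
[0.54617974 0.07276256 0.1213757 ] [3.14144719e+00 1.33931902e-04 2.76095139e+00] [-0.90183534  0.11643439 -0.64365312] 0.06048888293850867
pan_top 0.92 [218.1 196.4] fit c [0.5151 0.0141] r 0.0524
pan_top 0.54 [ 49.6 290.7] fit c [ 0.5332 -0.1357] r 0.0534
bezel 0.64 [ 50.9 288.7] fit c [ 0.5337 -0.1379] r 0.054
tin 0.77 [468. 277.] fit c [0.5738 0.1336] r 0.0096
```

View pics/w4.png

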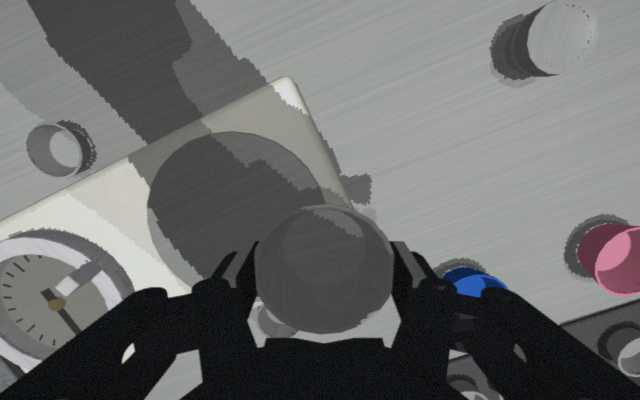

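```bash
python3 - <<'E'
from h import *
from scipy.optimize import least_squares
def fit(p,pts,z,R):
    W=np.array([atz(p,q,z)[:2] for q in pts])
    s=least_squares(lambda c:np.hypot(*(W-c).T)-R,W.mean(0),loss='soft_l1',f_scale=.001); return np.round(s.x,4),np.round(s.fun*1000,1)
p=bot.grab_frame("wrist"); g=p["pixels"]
r=bot.trace(p,"pan_top")[0]["region"]
c,_=cv2.findContours(r.astype(np.uint8),cv2.RETR_EXTERNAL,cv2.CHAIN_APPROX_NONE);c=max(c,key=cv2.contourArea)[:,0]
k=[q for q in c if not(250<q[0] and q[1]>200) and not (q[1]>270)]
k=[q for q in k if q[0]<240 or q[1]<190]
a,e=fit(p,k,.064,.062);print("wrist pan",a,np.abs(e).mean(),len(k))
v=g.copy()
for t in np.arange(0,6.28,.02):
    u=proj(p,[a[0]+.062*np.cos(t),a[1]+.062*np.sin(t),.064]); cv2.circle(v,tuple(int(x) for x in np.round(u)),0,(0,0,255),-1)
cv2.imwrite("pics/w4o.png",v[80:380])
# top image from start
t=bot.grab_frame("top"); T=t.copy(); im=cv2.imread("pics/top0.png")
# crop circles (crop/3.6+offset)
cr=lambda u,v:(u/3.6+200-.36,v/3.6+140-.36)
pan=[cr(*q) for q in((335,276),(489,280),(412,203),(412,355),(465,222),(359,225),(358,332),(466,333))]
dial=[cr(*q) for q in((539,272),(687,272),(613,199),(612,346))]
print("top pan",fit(t,pan,.064,.062)); print("top dial",fit(t,dial,.062,.060))
for q in ((323,198),(697,184),(323,371),(709,360)): print(atz(t,cr(*q),.045)[:2])
E
```

```text
wrist pan [0.5287 0.017 ] 3.9181518151815173 303
top pan (array([0.5278, 0.0136]), array([1.1, 0.2, 0.2, 0.6, 1. , 0.2, 0.1, 0.4]))
top dial (array([ 0.5375, -0.1491]), array([0. , 0. , 0.4, 0.4]))
[0.5963005  0.09160776]
[ 0.6161737  -0.22075491]
[0.45188433 0.08505626]
[ 0.46955155 -0.22940434]
```

View pics/w4o.png

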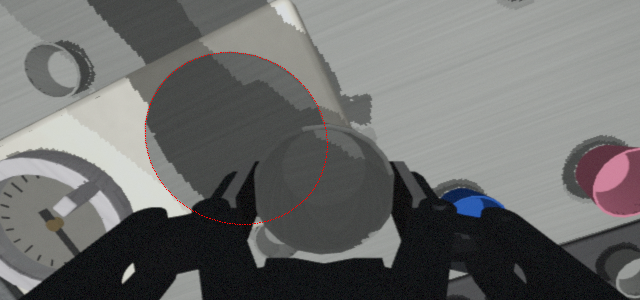

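```bash
python3 - <<'E'
from h import *
p=bot.grab_frame("wrist"); s=bot.observe()
z=s["position"][2]-.0101+.03
W=np.array([atz(p,q,z)[:2] for q in ((254,262),(394,268),(320,205),(320,334),(275,220),(375,222),(362,320),(280,318))])
A=np.c_[2*W,np.ones(len(W))]; q=np.linalg.lstsq(A,(W**2).sum(1),rcond=None)[0]
print(q[:2],np.sqrt(q[2]+q[:2]@q[:2]),s["position"])
print(tool(.528-q[0],.015-q[1]), tool(*(np.array([.528,.015])-s["position"][:2])))
E
```

```text
[0.54543789 0.07439452] 0.031155397521290665 [0.54607749 0.07365579 0.12124003]
[-0.23 -2.47 -0.  ] [-0.2  -2.45 -0.  ]
```

```bash
python3 -m handwheel '[[-0.05,-0.6,0,0,0,0],[-0.06,-0.7,0,0,0,0],[-0.06,-0.7,0,0,0,0],[-0.05,-0.46,0,0,0,0],[0,0,0.6,0,0,0],[0,0,0.6,0,0,0],[0,0,0.4,0,0,0],[0,0,0,0,0,0]]'
python3 -m handwheel '[[0,0,0.1,0,0,0],[0,0,0.1,0,0,0],[0,0,0.05,0,0,0],[0,0,0.05,0,0,0],[0,0,0,0,0,0],[0,0,0,0,0,0]]'
python3 - <<'E'
from h import *
p=bot.grab_frame("scene"); s=bot.observe(); print(s["position"],s["force"])
cv2.imwrite("pics/s5.png",cv2.resize(p["pixels"][130:260,240:440],None,fx=4,fy=4,interpolation=cv2.INTER_CUBIC))
E
```

```text
clock: 9.22
position: [0.5278, 0.0144, 0.0802]
tool_rot: [-3.141, -0.002, 2.762]
force: [-0.1, -0.0, -1.8]
grip_width: 0.0606
clock: 9.98
position: [0.5284, 0.0141, 0.0739]
tool_rot: [3.142, 0.0, 2.762]
force: [-0.1, 0.4, -1.8]
grip_width: 0.0606
[0.52841609 0.01407332 0.07386481] [ 0.42314599  0.49887617 -1.43931359]
```

View pics/s5.png

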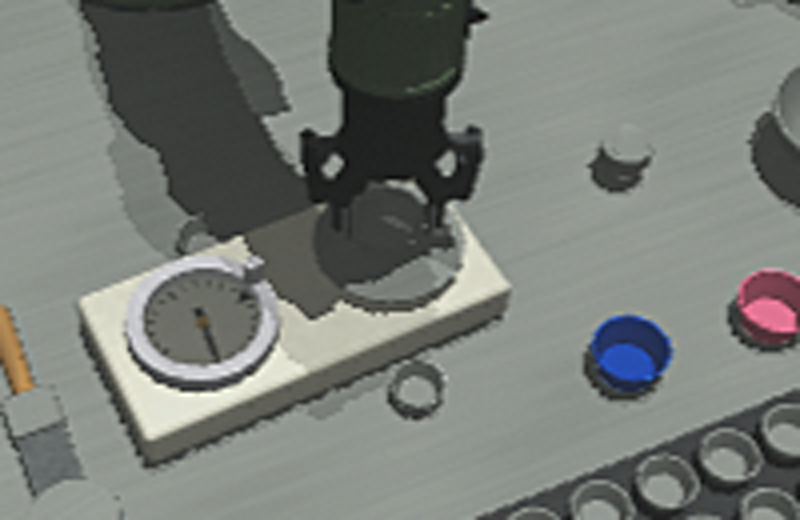

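```bash
python3 -m handwheel '[[0,0,0.04,0,0,0],[0,0,0.04,0,0,0],[0,0,0,0,0,0]]'
python3 -m handwheel '[[0,0,0.04,0,0,0],[0,0,0.04,0,0,0],[0,0,0,0,0,0]]'
python3 - <<'E'
from h import *
s=bot.observe(); print(s["position"],s["force"])
p=bot.grab_frame("scene")
cv2.imwrite("pics/s6.png",cv2.resize(p["pixels"][130:260,240:440],None,fx=4,fy=4,interpolation=cv2.INTER_CUBIC))
E
```

```text
clock: 10.4
position: [0.5284, 0.0141, 0.0717]
tool_rot: [-3.142, -0.0, 2.762]
force: [0.3, -0.2, -0.8]
grip_width: 0.0601
clock: 10.78
position: [0.5284, 0.014, 0.0697]
tool_rot: [-3.142, 0.0, 2.762]
force: [0.3, -0.3, -0.1]
grip_width: 0.0603
[0.52841168 0.01404734 0.06974306] [ 0.34064397 -0.25447293 -0.05602492]
```

View pics/s6.png

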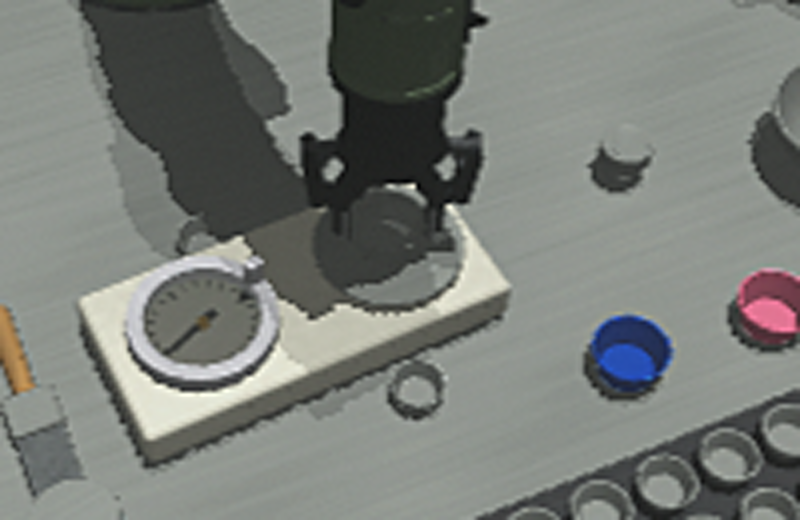

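Contact made: the needle turned clockwise to about crop (170,358), and the load on the wrist went from −1.6 N to about 0. Releasing and rising.

```bash
python3 -m handwheel '[[0,0,0,0,0,0],[0,0,0,0,0,0]]' 0.2
python3 -m handwheel '[[0,0,0,0,0,0],[0,0,0,0,0,0],[0,0,0,0,0,0],[0,0,0,0,0,0]]' -1
python3 -m handwheel '[[0,0,-0.3,0,0,0],[0,0,-0.7,0,0,0],[0,0,-1,0,0,0],[0,0,-1,0,0,0],[0,0,-1,0,0,0],[0,0,-0.6,0,0,0],[0,0,0,0,0,0]]'
python3 - <<'E'
from h import *
s=bot.observe(); print(s["position"],s["force"],s["qpos"])
p=bot.grab_frame("wrist"); cv2.imwrite("pics/w7.png",p["pixels"]);blob(p,"tin",.09,2);blob(p,"pan_top",.06,2)
p=bot.grab_frame("scene")
cv2.imwrite("pics/s7.png",cv2.resize(p["pixels"][130:260,240:440],None,fx=4,fy=4,interpolation=cv2.INTER_CUBIC))
E
```

```text
clock: 11.08
position: [0.5284, 0.0141, 0.0698]
tool_rot: [-3.142, 0.0, 2.762]
force: [0.2, -0.0, 0.7]
grip_width: 0.0607
clock: 11.58
position: [0.5284, 0.0141, 0.0698]
tool_rot: [-3.142, 0.0, 2.762]
force: [0.6, -0.3, -0.3]
grip_width: 0.0853
clock: 12.45
position: [0.5288, 0.0141, 0.1856]
tool_rot: [3.141, 0.001, 2.762]
force: [0.2, -0.5, -0.4]
grip_width: 0.0854
[0.52878051 0.01413634 0.18557947] [ 0.20485223 -0.47975295 -0.44593187] [-0.16845512  0.4275183   0.03919696  1.90262849 -0.02246078  0.81025219
  1.07357341]
tin 0.93 [500.1 261.6] fit c [0.6346 0.134 ] r 0.0267
tin 0.91 [322.7 197.3] fit c [0.5277 0.0144] r 0.0312
pan_top 0.63 [327.1 165.5] fit c [0.5277 0.0164] r 0.0612
pan_top 0.56 [159.5 242. ] fit c [ 0.529  -0.1462] r 0.0548
```

View pics/w7.png

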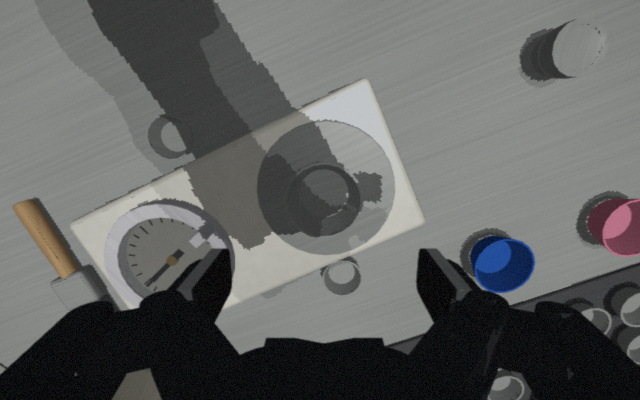

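View pics/s7.png

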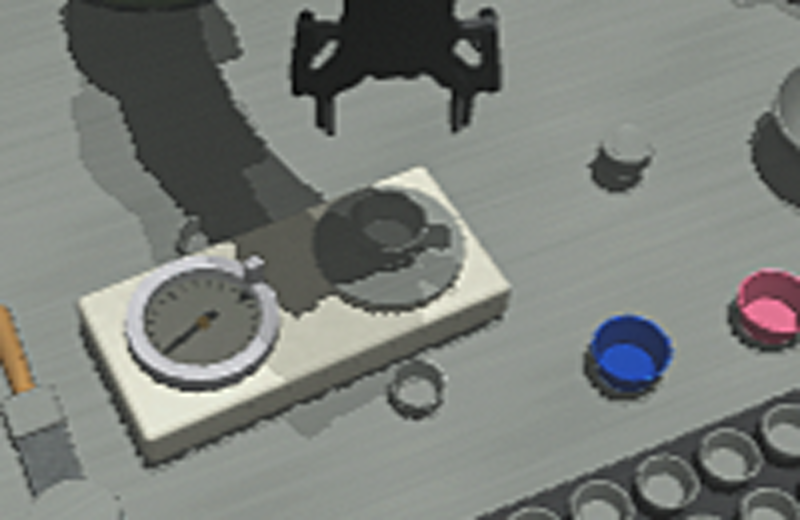

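```bash
python3 -m handwheel '[[-0.46,-1,0,0,0,0],[-0.46,-1,0,0,0,0],[-0.46,-1,0,0,0,0],[-0.46,-1,0,0,0,0],[-0.46,-1,0,0,0,0],[-0.44,-0.93,0,0,0,0]]' 0.2
python3 -m handwheel '[[0,0,0,0,0,0.025],[0,0,0,0,0,0.025],[0,0,0,0,0,0.025],[0,0,0,0,0,0.025],[0,0,0,0,0,0.025],[0,0,0,0,0,0.025],[0,0,0,0,0,0]]'
python3 - <<'E'
from h import *
s=bot.observe(); print(s["position"],s["force"],s["qpos"])
p=bot.grab_frame("wrist"); cv2.imwrite("pics/w8.png",p["pixels"])
for n in("lug","zero_mark","needle_tip","bezel"):blob(p,n,.062,1)
print(proj(p,[.5375,-.149,.062]))
E
```

```text
clock: 13.4
position: [0.5367, -0.1499, 0.184]
tool_rot: [-3.141, -0.001, 2.762]
force: [-0.1, 0.1, -0.0]
grip_width: 0.034
clock: 14.28
position: [0.5368, -0.1488, 0.1841]
tool_rot: [-3.14, -0.0, 1.82]
force: [0.5, 0.6, -1.0]
grip_width: 0.034
[ 0.53676313 -0.14880311  0.18405166] [ 0.47602088  0.60183851 -1.00289018] [-0.06070755  0.4908895   0.3099491   1.84061892 -0.19334566  0.84073345
  0.59416357]
lug 0.96 [323.8 192. ] fit c [ 0.5372 -0.1475] r 0.0587
zero_mark 0.97 [327.  189.1] fit c [ 0.5372 -0.1475] r 0.059
bezel 0.63 [327.4 187.3] fit c [ 0.5373 -0.1477] r 0.0589
[324.82402537 194.87924939]
```

View pics/w8.png

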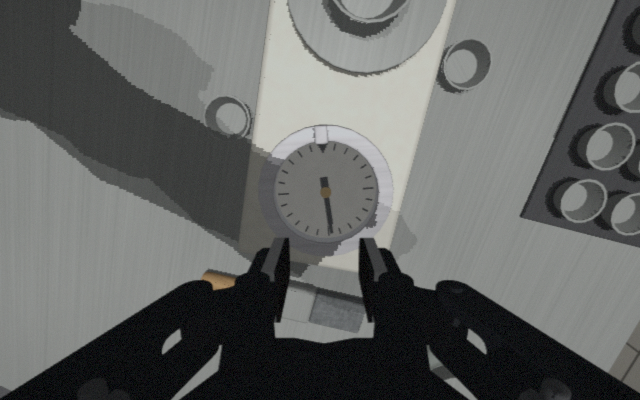

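```bash
python3 - <<'E'
from h import *
p=bot.grab_frame("wrist")
cv2.imwrite("pics/w8c.png",cv2.resize(p["pixels"][120:250,256:396],None,fx=4.5,fy=4.5,interpolation=cv2.INTER_CUBIC))
E
```

```text
(no output)
```

View pics/w8c.png

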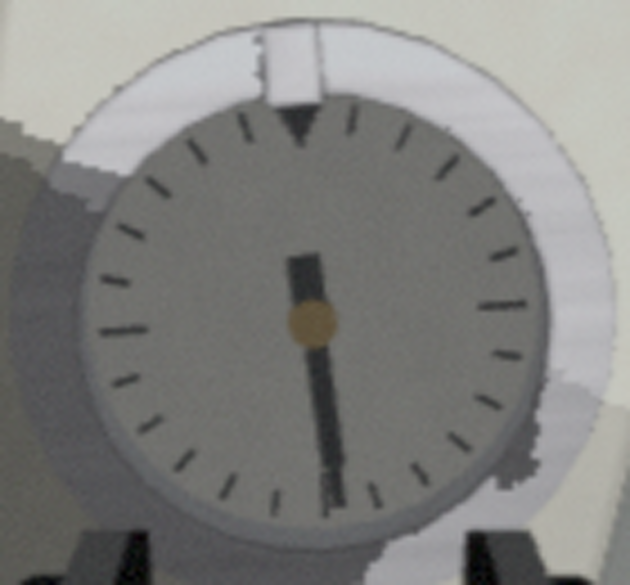

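```bash
python3 - <<'E'
from h import *
p=bot.grab_frame("wrist")
cr=lambda u,v:(u/4.5+256-.39,v/4.5+120-.39)
for z in(.054,.058,.062):
  c=atz(p,cr(312,324),z)[:2]
  A=lambda a,b:np.arctan2(*(b-a)[::-1])
  w=lambda *q:atz(p,cr(*q),z)[:2]
  print(z,c,"needle",A(w(302,255),w(335,508)),A(c,w(335,508)),np.hypot(*(w(335,508)-c)),"wedge",A(c,w(302,142)),A(c,w(300,105)),np.hypot(*(w(302,142)-c)))
print("lugtop",atz(p,cr(289,32),.084),atz(p,cr(294,100),.084))
E
```

```text
0.054 [ 0.53776109 -0.14840472] needle -1.1933773296653925 -1.1983903541730037 0.03997514153196136 wedge 1.8756795190875517 1.8755336680717203 0.03659055995288605
0.058 [ 0.53750472 -0.14746005] needle -1.1933773296653936 -1.1983903541730052 0.03939190018467083 wedge 1.875679519087554 1.8755336680717207 0.036056699992240974
0.062 [ 0.53724835 -0.14651537] needle -1.1933773296653942 -1.198390354173004 0.03880865883738034 wedge 1.8756795190875506 1.8755336680717187 0.03552284003159581
lugtop [ 0.51931653 -0.09275683  0.084     ] [ 0.52294321 -0.10360685  0.084     ]
```

World angles: needle −1.196 rad (radius 39.4 mm, expected 40), wedge 1.876 rad. Dial centre is about (0.5376, −0.148) and lug about (0.5218, −0.0974), 53 mm from the axis. I'll pinch the lug radially at tool yaw 3.44, so the whole turn stays inside the wrist's range.

```bash
python3 -m handwheel '[[0,0,0,0,0,-0.0258],[0,0,0,0,0,-0.0258],[0,0,0,0,0,-0.0258],[0,0,0,0,0,-0.0258],[0,0,0,0,0,-0.0258]]'
python3 -m handwheel '[[0,0,0,0,0,-0.0258],[0,0,0,0,0,-0.0258],[0,0,0,0,0,-0.0258],[0,0,0,0,0,-0.0258],[0,0,0,0,0,-0.0258],[-0.02,1,0.5,0,0,0],[0,1,1,0,0,0],[0,0,0,0,0,0]]'
python3 - <<'E'
from h import *
s=bot.observe(); P=s["position"];print(P,s["qpos"]); print(tool(.5218-P[0],-.0974-P[1]),(P[2]-.069)/.025)
p=bot.grab_frame("wrist"); cv2.imwrite("pics/w9.png",p["pixels"])
E
```

```text
clock: 15.25
position: [0.537, -0.1491, 0.1848]
tool_rot: [3.142, 0.0, 2.636]
force: [-1.3, 0.8, -0.3]
grip_width: 0.0343
clock: 16.25
position: [0.5217, -0.0994, 0.1461]
tool_rot: [3.14, -0.002, -2.84]
force: [0.0, -0.7, 0.6]
grip_width: 0.0343
[ 0.52172295 -0.0994222   0.14609034] [ 0.16234826  0.48963193 -0.11400823  1.92027459  0.07850247  0.73844925
  1.87583887]
[-0.03  0.08  0.  ] 3.0836137354759074
```

View pics/w9.png

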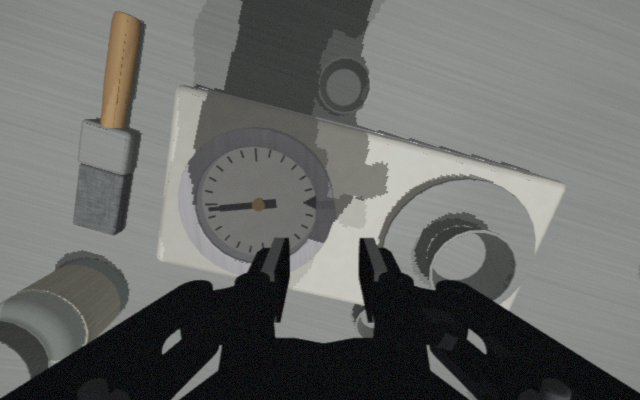

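```bash
python3 -m handwheel '[[-0.03,0.08,0,0,0,0],[0,0,0.8,0,0,0],[0,0,0.8,0,0,0],[0,0,0.7,0,0,0],[0,0,0.5,0,0,0],[0,0,0.28,0,0,0],[0,0,0,0,0,0]]'
python3 -m handwheel '[[0,0,0,0,0,0],[0,0,0,0,0,0],[0,0,0,0,0,0],[0,0,0,0,0,0],[0,0,0,0,0,0]]' 1 30
python3 - <<'E'
from h import *
s=bot.observe(); P=s["position"];print(P,s["force"],s["grip_width"])
p=bot.grab_frame("wrist"); cv2.imwrite("pics/w10.png",p["pixels"])
E
```

```text
clock: 17.18
position: [0.523, -0.099, 0.0703]
tool_rot: [-3.142, -0.0, -2.843]
force: [-0.0, 1.0, 0.8]
grip_width: 0.0339
clock: 17.8
position: [0.5231, -0.0979, 0.0709]
tool_rot: [3.141, 0.001, -2.842]
force: [-2.1, 6.2, 4.7]
grip_width: 0.0128
[ 0.52305769 -0.09792651  0.07092905] [-2.12994994  6.17128454  4.69671035] 0.012802670822301071
```

View pics/w10.png

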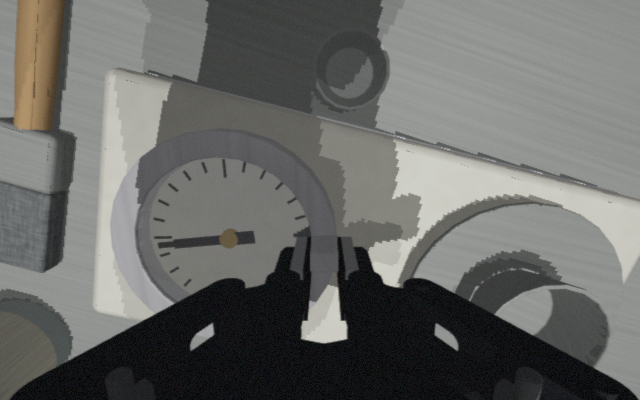

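```bash
python3 -m handwheel '[[-0.266,-0.017,0,0,0,0.02],[-0.266,-0.017,0,0,0,0.02],[-0.266,-0.017,0,0,0,0.02],[-0.266,-0.017,0,0,0,0.02],[-0.266,-0.017,0,0,0,0.02],[-0.266,-0.017,0,0,0,0.02],[-0.266,-0.017,0,0,0,0.02],[-0.266,-0.017,0,0,0,0.02]]'
python3 - <<'E'
from h import *
s=bot.observe(); P=s["position"];print(P,s["force"],s["grip_width"],np.hypot(P[0]-.5376,P[1]+.148),np.arctan2(P[1]+.148,P[0]-.5376),s["qpos"])
p=bot.grab_frame("wrist"); cv2.imwrite("pics/w11.png",p["pixels"])
E
```

```text
clock: 18.85
position: [0.5734, -0.109, 0.071]
tool_rot: [3.141, 0.0, 2.431]
force: [-2.0, 0.5, 2.5]
grip_width: 0.0127
[ 0.57338394 -0.10899165  0.07096021] [-1.98415603  0.48773716  2.53994008] 0.012747353887914249 0.0529352588865201 0.8284829666831237 [-0.03531009  0.68004484  0.17529789  1.83735331 -0.1858558   0.63949485
  1.11174293]
```

View pics/w11.png

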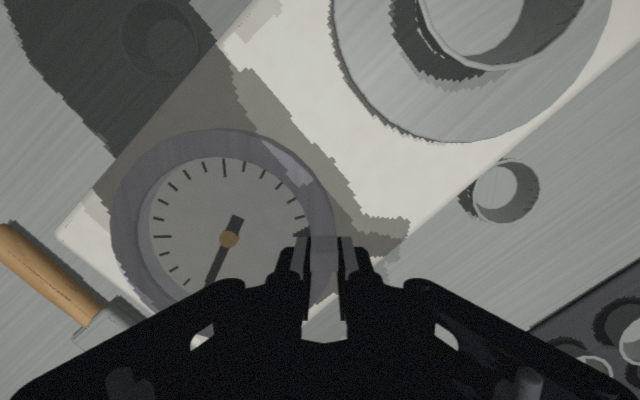

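```bash
python3 -m handwheel '[[-0.266,-0.017,0,0,0,0.02],[-0.266,-0.017,0,0,0,0.02],[-0.266,-0.017,0,0,0,0.02],[-0.266,-0.017,0,0,0,0.02],[-0.266,-0.017,0,0,0,0.02],[-0.266,-0.017,0,0,0,0.02],[-0.266,-0.017,0,0,0,0.02],[-0.266,-0.017,0,0,0,0.02]]'
python3 -m handwheel '[[-0.266,-0.017,0,0,0,0.02],[-0.266,-0.017,0,0,0,0.02],[-0.266,-0.017,0,0,0,0.02],[-0.266,-0.017,0,0,0,0.02],[-0.266,-0.017,0,0,0,0.02],[-0.266,-0.017,0,0,0,0.02],[-0.266,-0.017,0,0,0,0.02],[0,0,0,0,0,0]]'
python3 - <<'E'
from h import *
s=bot.observe(); P=s["position"];print(P,s["force"],s["grip_width"],np.hypot(P[0]-.5376,P[1]+.148),np.arctan2(P[1]+.148,P[0]-.5376),s["qpos"])
p=bot.grab_frame("wrist"); cv2.imwrite("pics/w12.png",p["pixels"])
p=bot.grab_frame("scene"); cv2.imwrite("pics/s12.png",cv2.resize(p["pixels"][130:260,240:440],None,fx=4,fy=4,interpolation=cv2.INTER_CUBIC))
E
```

```text
clock: 19.9
position: [0.5906, -0.1569, 0.0709]
tool_rot: [-3.141, -0.001, 1.428]
force: [-7.5, 3.6, 9.4]
grip_width: 0.013
clock: 20.9
position: [0.5655, -0.1942, 0.0709]
tool_rot: [-3.14, -0.0, 0.55]
force: [-6.3, 5.1, 13.4]
grip_width: 0.0128
[ 0.56551036 -0.19419783  0.07085168] [-6.31477008  5.11555334 13.35750995] 0.012803421412769071 0.0539743244737421 -1.0273319387459083 [-0.19687066  0.81051313  0.66062173  1.81329233 -0.69747165  0.76751515
 -0.1825419 ]
```

View pics/w12.png

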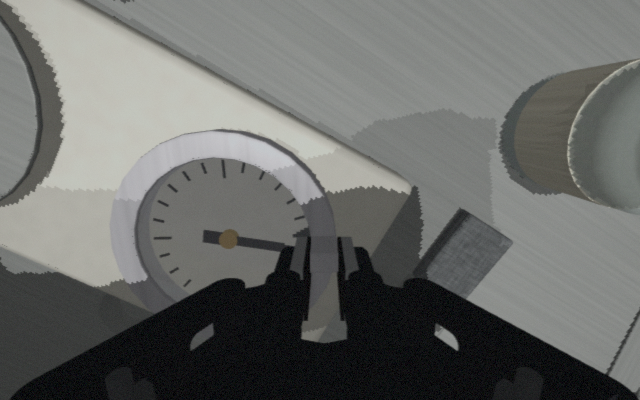

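View pics/s12.png

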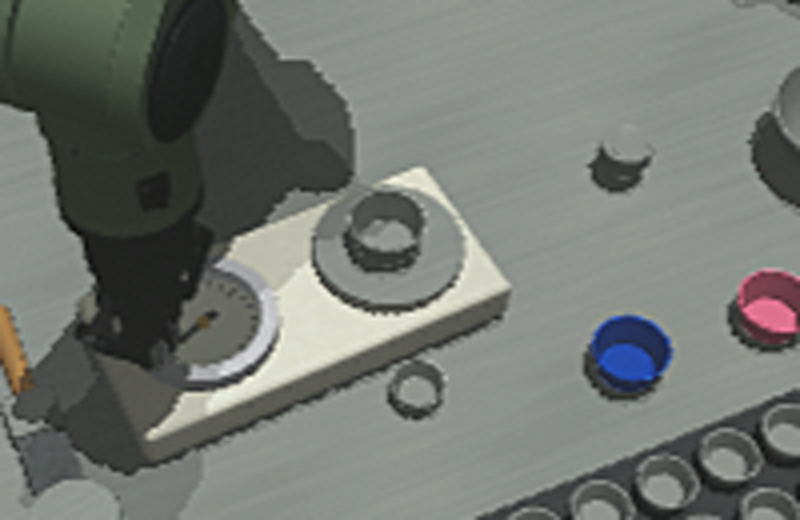

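```bash
python3 -m handwheel '[[-0.19,-0.008,0,0,0,0.0143],[-0.19,-0.008,0,0,0,0.0143],[0,0,0,0,0,0],[0,0,0,0,0,0]]'
python3 - <<'E'
from h import *
s=bot.observe(); P=s["position"];print(P,s["tool_rot"],s["force"],s["moment"])
p=bot.grab_frame("wrist"); cv2.imwrite("pics/w13.png",cv2.resize(p["pixels"][120:290,100:370],None,fx=2.9,fy=2.9,interpolation=cv2.INTER_CUBIC))
E
```

```text
clock: 21.5
position: [0.5573, -0.1982, 0.0708]
tool_rot: [-3.139, -0.0, 0.373]
force: [-6.1, 6.0, 11.9]
grip_width: 0.013
[ 0.55732024 -0.198168    0.0708095 ] [-3.13943033e+00 -2.66068868e-04  3.73000536e-01] [-6.1186179   5.96041915 11.89835834] [1.16626228 1.23787304 0.094277  ]
```

View pics/w13.png

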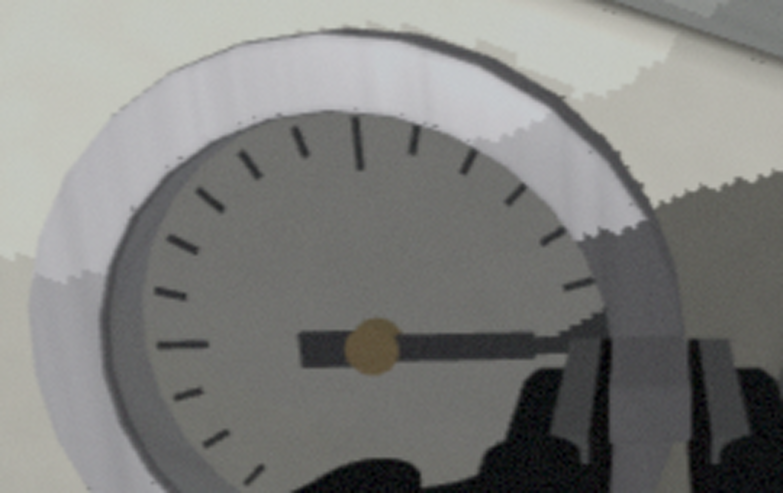

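```bash
python3 -m handwheel '[[0,0,0,0,0,0],[0,0,0,0,0,0],[0,0,0,0,0,0]]' 0.2
python3 -m handwheel '[[0,0,-0.3,0,0,0],[0,0,-0.8,0,0,0],[0,0,-1,0,0,0],[0,-0.6,-1,0,0,0],[0,-0.7,-1,0,0,0],[0,-0.7,-0.5,0,0,0],[0,0,0,0,0,0]]'
cat > m.py <<'E'
from h import *
import sys
s=bot.observe(); P=s["position"];print(P,s["tool_rot"],s["force"])
p=bot.grab_frame("wrist"); np.savez("last.npz",**{k:p[k] for k in("pixels","vertical_fov","cx","cy","R","t")})
u,v=proj(p,[.5376,-.148,.058]); x0,y0=int(u)-60,int(v)-60
im=p["pixels"][max(y0,0):y0+120,max(x0,0):x0+120]; print("origin",max(x0,0),max(y0,0))
cv2.imwrite(sys.argv[1],cv2.resize(im,None,fx=5,fy=5,interpolation=cv2.INTER_CUBIC))
E
python3 m.py pics/w14.png
```

```text
clock: 21.92
position: [0.5577, -0.1992, 0.0704]
tool_rot: [3.142, -0.0, 0.371]
force: [0.6, 0.5, -0.0]
grip_width: 0.0343
clock: 22.8
position: [0.54, -0.1517, 0.1871]
tool_rot: [3.141, -0.002, 0.372]
force: [0.3, -0.5, 1.1]
grip_width: 0.034
[ 0.54001382 -0.15168887  0.18705922] [ 3.14133208e+00 -2.17742577e-03  3.71729364e-01] [ 0.29940145 -0.50586897  1.07656134]
origin 259 133
```

View pics/w14.png

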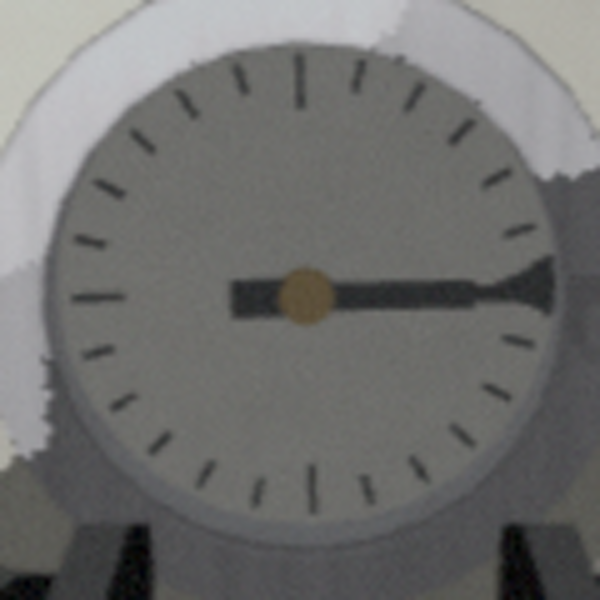

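```bash
cat > a.py <<'E'
from h import *
from scipy.optimize import least_squares
d=np.load("last.npz"); p={k:d[k] for k in d}; z=.058
g=cv2.cvtColor(p["pixels"],cv2.COLOR_BGR2GRAY)
c0=np.array([.5376,-.1475]); N=1000; s=1e-4  # 0.1 mm/px, col=+x,row=+y
xs=np.float32([[-.05,-.05],[.05,-.05],[.05,.05],[-.05,.05]])
src=np.float32([proj(p,[*(c0+q),z]) for q in xs]); dst=np.float32((xs+.05)/s)
r=cv2.warpPerspective(g,cv2.getPerspectiveTransform(src,dst),(N,N),flags=cv2.INTER_CUBIC)
bg=cv2.medianBlur(r,151); dk=((bg.astype(int)-r)>22).astype(np.uint8)
n,l,st,ce=cv2.connectedComponentsWithStats(dk)
P=[]
for i in range(1,n):
    w=(ce[i]*s-.05); rad=np.hypot(*w); print(i,st[i][4],round(rad,4),round(float(np.arctan2(w[1],w[0])),3)) if st[i][4]>150 else 0
    if 150<st[i][4]<1500 and .028<rad<.045: P.append(w)
P=np.array(P); ph=np.arctan2(P[:,1],P[:,0]); R=np.hypot(*P.T)
# ticks at phi0+k*15deg from an unknown centre; 
def model(v):
    q=P-v[:2]; a=np.arctan2(q[:,1],q[:,0])-v[2]; st_=np.radians(15)
    return (a-st_*np.round(a/st_))
a0=np.median((ph%np.radians(15)))
best=min((least_squares(lambda v:np.r_[model(v)],[0,0,a],loss='soft_l1',f_scale=.01) for a in np.arange(0,np.radians(15),.04)),key=lambda o:o.cost)
k=np.round((-1.19-best.x[2])/np.radians(15)); print("ticks",len(P),"centre",c0+best.x[:2],"grid near needle",best.x[2]+k*np.radians(15),"resid",np.std(best.fun))
cv2.imwrite("pics/rect.png",cv2.resize(cv2.flip(r,0),(600,600)))
# needle axis: central band pixels, radius<30mm
C=best.x[:2]; yy,xx=np.nonzero(dk|0); q=np.c_[xx,yy]*s-.05-C; 
an=np.arctan2(q[:,1],q[:,0]); rr=np.hypot(*q.T); m=(rr>.008)&(rr<.029)
for lo,hi in((.008,.014),(.010,.030),(.020,.030),(.028,.034)):
    mm=(rr>lo)&(rr<hi)&(np.abs(an+1.19)<.5); t=(rr>lo)&(rr<hi)&(np.abs(an-1.95)<.5)
    print(lo,hi,"needle",mm.sum(),an[mm].mean() if mm.any() else 0,"tail",t.sum(),(an[t].mean()-np.pi) if t.any() else 0)
Nn=q[(rr<.03)&((np.abs(an+1.19)<.4)|(np.abs(an-1.95)<.4))]
if len(Nn)>50:
    x,y,bx,by=[float(k) for k in cv2.fitLine(Nn.astype(np.float32),cv2.DIST_HUBER,0,.001,.001).ravel()]; 
    if y>0:x,y=-x,-y
    print("needle line angle",np.arctan2(y,x),"offset mm",1000*(bx*y-by*x))
for lo,hi in((.034,.037),(.037,.040),(.040,.043),(.043,.046)):
    mm=(rr>lo)&(rr<hi)&(np.abs(an+1.19)<.14); print(lo,hi,"wedge",mm.sum(),an[mm].mean() if mm.any() else 0)
E
python3 a.py
```

```text
1 1746 0.0635 -0.782
2 845 0.0396 -1.64
3 870 0.04 -1.381
4 21231 0.026 -1.127
5 832 0.039 -1.906
7 184 0.051 -0.752
9 867 0.0386 -2.172
10 326 0.0481 -0.749
11 807 0.041 -0.869
12 915 0.0379 -2.443
13 920 0.0415 -0.618
14 1368 0.0358 -2.719
15 1007 0.0418 -0.367
17 802 0.0375 -2.994
18 852 0.042 -0.119
19 236 0.047 -0.005
23 6429 0.0087 1.854
24 855 0.0374 3.012
25 872 0.0419 0.13
27 1517 0.0397 0.376
28 921 0.0376 2.737
30 841 0.038 2.462
31 865 0.0414 0.628
32 287 0.046 0.631
33 958 0.0382 2.19
34 896 0.0409 0.88
35 1573 0.037 1.918
36 2868 0.0586 0.764
37 175 0.0463 0.78
38 2286 0.0476 2.275
39 869 0.0404 1.134
43 961 0.0395 1.655
44 1007 0.0398 1.393
45 634 0.0618 2.465
47 175 0.0461 1.08
ticks 21 centre [-1282.95690816   -90.59243055] grid near needle -1.238645133528869 resid 2.1363228114059646e-05
0.008 0.014 needle 0 0 tail 0 0
0.01 0.03 needle 0 0 tail 0 0
0.02 0.03 needle 0 0 tail 0 0
0.028 0.034 needle 0 0 tail 0 0
0.034 0.037 wedge 0 0
0.037 0.04 wedge 0 0
0.04 0.043 wedge 0 0
0.043 0.046 wedge 0 0
```

View pics/rect.png

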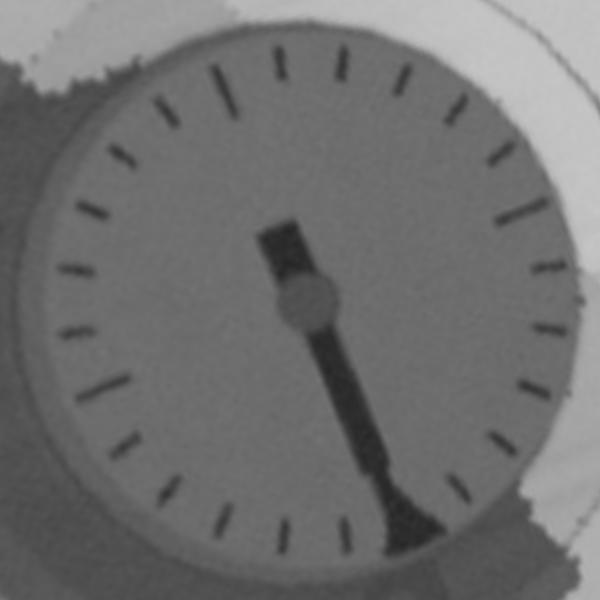

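Degenerate fit (no bound on the centre), so I'll bound it with the tick radii.

```bash
sed -i 's/lambda v:np.r_\[model(v)\],\[0,0,a\],loss=.soft_l1.,f_scale=.01)/lambda v:np.r_[model(v)],[0,0,a],loss="soft_l1",f_scale=.01,bounds=([-.006,-.006,-1],[.006,.006,1]),x_scale=[.001,.001,.02])/; s/ print(i,st.*$/ pass/; s/^    w=(ce\[i\]\*s-.05); rad=np.hypot(\*w);.*/    w=(ce[i]*s-.05); rad=np.hypot(*w)/; s/if 150<st\[i\]\[4\]<1500 and .028<rad<.045/if 700<st[i][4]<1700 and .035<rad<.043/' a.py; python3 a.py
```

```text
ticks 23 centre [ 0.53973789 -0.14757038] grid near needle -1.1711668571195424 resid 0.0007514839309239401
0.008 0.014 needle 3238 -1.2707002349022964 tail 4431 -1.0798317306398841
0.01 0.03 needle 10944 -1.2305581389470475 tail 3096 -1.0739388019656628
0.02 0.03 needle 5477 -1.2177697477421179 tail 0 0
0.028 0.034 needle 2578 -1.211305245229689 tail 141 -1.1700530174632766
needle line angle -1.1867852137082813 offset mm 0.7424436666951806
0.034 0.037 wedge 1253 -1.1926899867178193
0.037 0.04 wedge 1537 -1.180287427511569
0.04 0.043 wedge 2247 -1.1689440126872288
0.043 0.046 wedge 1178 -1.1618282532299935
```

```bash
python3 -m handwheel '[[0,0,0,0,0,-0.0279],[0,0,0,0,0,-0.0279],[0,0,0,0,0,-0.0279],[0,0,0,0,0,-0.0279],[0,0,0,0,0,-0.0279]]'
python3 -m handwheel '[[0,0,0,0,0,-0.0279],[0,0,0,0,0,-0.0279],[0,0,0,0,0,-0.0279],[0,0,0,0,0,-0.0279],[0,0,0,0,0,0],[0,0,0,0,0,0]]'
python3 m.py pics/w15.png; python3 a.py
```

```text
clock: 23.48
position: [0.5395, -0.1535, 0.1852]
tool_rot: [-3.141, 0.001, 1.252]
force: [-0.6, -0.2, -0.4]
grip_width: 0.0341
clock: 24.22
position: [0.5395, -0.1531, 0.1852]
tool_rot: [-3.141, 0.0, 1.943]
force: [-0.1, -1.0, 0.7]
grip_width: 0.0342
[ 0.53949363 -0.15309761  0.18521354] [-3.14133329e+00  4.27582625e-05  1.94325792e+00] [-0.11165839 -0.95308933  0.73219919]
origin 264 127
ticks 23 centre [ 0.53700405 -0.14639595] grid near needle -1.1707033696862288 resid 0.0007499970222858634
0.008 0.014 needle 2963 -1.181157560208839 tail 3715 -1.1751060587532678
0.01 0.03 needle 10105 -1.1762795460014943 tail 2298 -1.176952927592779
0.02 0.03 needle 5080 -1.1764761754128106 tail 0 0
0.028 0.034 needle 2697 -1.1752104861876165 tail 139 -1.1664582919035986
needle line angle -1.1772099731284185 offset mm -0.023117649244674965
0.034 0.037 wedge 970 -1.1745095514971258
0.037 0.04 wedge 1497 -1.170040481594361
0.04 0.043 wedge 2397 -1.1716576098417737
0.043 0.046 wedge 1663 -1.1691790316117858
```

View pics/w15.png

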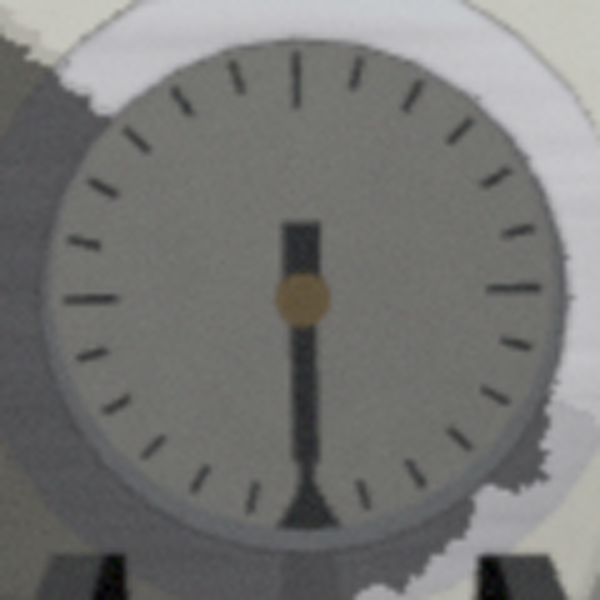

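Seen along the needle (no parallax), the needle tip meets the wedge's narrow end at crop (306,470). Bezel is −1.171 rad and needle −1.177 rad, so they agree to about 0.006 rad. Last look at the whole scene.

```bash
python3 - <<'E'
from h import *
p=bot.grab_frame("scene"); s=p["pixels"]; o=cv2.imread("pics/scene0.png")
v=np.vstack([o[140:300,130:480],s[140:300,130:480]]); cv2.imwrite("pics/final.png",cv2.resize(v,None,fx=1.85,fy=1.85,interpolation=cv2.INTER_CUBIC))
blob(p,"tin",.09,3); blob(p,"pan_top",.060,2)
o=bot.observe(); print(o["clock"],o["force"])
E
```

```text
tin 0.66 [307.5 206.6] fit c [ 0.5765 -0.0869] r 0.1261
tin 0.64 [456.8 163.9] fit c [0.5859 0.426 ] r 0.0755
tin 0.62 [397.7 217.3] fit c [0.7166 0.1267] r 0.0305
24.425 [ 0.23159984 -0.29189755  0.1278333 ]
```

View pics/final.png

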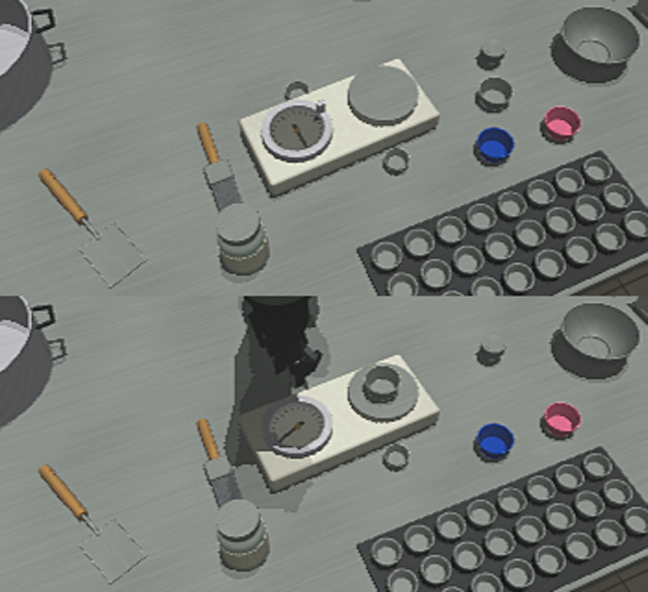

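Everything else is where it was; the tin stands upright on the pan and the robot is clear.

```bash
python3 -c "
from workcell import bot
print(bot.job_done())"
```

```text
the job is handed in; nothing more can be done
None
```

The large steel tart tin is standing upright on the scale's pan. I then pinched the lug and turned the bezel about 175° clockwise to the loaded needle. The job was handed in at about 24.4 s, with the gripper clear of everything.

**Taring:** In the last wrist picture, taken looking along the needle, the bezel is at −1.171 rad and the needle at −1.177 rad in the world frame. That leaves about 0.006 rad, or roughly 0.25 mm at the needle tip. An earlier side-on view gave a gap of about 0.016 rad. I put that down to the needle standing above the dial plate and made no further correction.

**Tin position:** After release the tin fitted at (0.528, 0.014), and the pan's centre at between (0.528, 0.014) and (0.529, 0.017). It is therefore centred to within about 3 mm.

**Failed check:** In the final scene picture the network did not find the tin or the pan properly. I judged the tin's final state there by eye only.

**Other things:** In the before-and-after scene pictures everything in view stands where it was. The small tin in front of the scale is hidden by the arm in the last one. Wrist force readings stayed under about 20 N.

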